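# Slide a fresh mosaic panel off the work board onto a carrier board

### The job

The fresh mosaic panel has to leave the work board without being lifted. Push the board's wooden stop down flush, draw the bare carrier board out from under the stack in the rack by its hand-hold, leaving the stack standing in the rack, and butt its hand-hold end squarely against the work board's stop edge, in line with the panel. Then slide the panel down over the step until it lies wholly on the carrier, straight and clear of the hand-hold, keeping it near level with the loose marble roundel still in its middle; leave the carrier against the work board and disturb nothing else.

Things in the scene. Friction and masses are not known exactly. Their poses are not given: they have to be found in the camera images.
- workboard: Plywood work board fixed flat on the bench, 220 mm (its x) by 260 mm (its y), 16 mm thick; origin at the centre of its underside. Its -y edge, facing the rack's side of the bench, is the stop edge. It does not move.
- board_edge (a point): Middle of the work board's stop edge, at the top surface (130 mm from the board's centre along its -y); same axes as the work board, -y points off the board.
- stop (a joint): Height of the wooden bar stop let into the work board, m: 0 = fully raised, 10 mm proud of the board; 0.010 = top flush with the board; end of travel 0.0105. It starts 0 to 3 mm down, slides straight down under about 4 to 6 N and stays where it is left.
- stop_top (a point): Centre of the top of the stop. The bar is 60 mm long (board x) and 20 mm wide (board y), its middle 20 mm in from the stop edge; its top is 10 mm above the board when fully raised.
- panel: Fresh mosaic panel, blue-black tesserae with a pale bird on a grey backing, 105 mm (its x) by 120 mm (its y), 15.5 mm thick, 0.3 to 0.55 kg; origin at the centre of its underside. It lies on the work board with its -y edge just behind the stop (4 to 20 mm clear), within 0.07 rad of square. Too wide to grip; push it on its +y edge.
- panel_mid (a point): Middle of the panel's top face, where the roundel lies.
- roundel: Loose dry-laid white marble roundel, 32 mm across, 9 mm high, 20 g, lying in the middle of the panel's top face; origin at the centre of its underside.
- rack: Grey angle-iron rack fixed to the bench: origin on the bench at the middle of the stack. Its +y side is the open front; there two 62 mm tall uprights, 175 mm apart, with their rear faces 64 mm ahead of the origin, hold the stack back while the carrier (150 mm wide) can pass between them. The rack has no floor and is open below the rails; it does not move.
- carrier: Bare pale wooden carrier board, 150 mm (its x) by 220 mm (its y), 10 mm thick, 0.22 kg; origin at the centre of its underside. It lies flat on the bench; its +y end with the hand-hold sticks about 100 mm out of the rack's front, the other 120 mm are under the stack. Drawing it takes 5 to 15 N.
- handhold (a point): Centre of the carrier's hand-hold at its top face: an oblong opening right through the board, 80 mm (carrier x) by 36 mm (carrier y), its centre 35 mm from the +y end, 75 mm from the carrier's centre.
- carrier_left (a point): The -x top corner of the carrier's hand-hold (+y) end; carrier axes.
- carrier_right (a point): The +x top corner of the carrier's hand-hold (+y) end; carrier axes.
- backer0: Lowest of three grey backer boards stacked on the carrier in the rack, each 200 mm (x) by 120 mm (y) by 12 mm, 0.19 kg; origin at the centre of its underside. The stack comes down 10 mm onto the bench when the carrier is out.
- backer1: Middle backer board of the stack, same size.
- backer2: Top backer board of the stack, same size.
- stack_tub: Small white tub of cream tesserae, 68 mm across, 24 mm high, standing on top of the stack (its top about 70 mm above the bench); origin at the centre of its underside.
- spray: Bystander: green spray bottle, 84 mm across, 171 mm high; origin at the centre of its underside.
- water: Bystander: clear drinking-water bottle, 62 mm across, 190 mm high; origin at the centre of its underside.
- bluebox: Bystander: clear open box of dark blue tesserae, 85 by 110 mm, 40 mm high; origin at the centre of its underside.
- creambowl: Bystander: pale yellow bowl of cream tesserae, 92 mm across, 38 mm high; origin at the centre of its underside.
- lidbox: Bystander: closed pale plastic box, 98 by 128 mm, 51 mm high; origin at the centre of its underside.
- knife: Bystander: black-handled spatula lying flat, 190 mm long along its x.
- nippers: Bystander: wheeled tile nippers lying flat, 150 mm long along their x, 50 mm wide, 12 mm high.
Not all that is in view belongs to the job. Leave any blue look-alike of the backer2 alone.

How it is judged:
By the outcome, as a careful person would: the job done as asked, in the order asked, and still so for the second after the job is handed in, with the robot touching nothing.
It also fails if it takes over 64 s, if anything falls off the work surface, if the arm or the gripper's body presses on something with over 40 N, if the wrist force passes 120 N, or if a joint passes its speed limit or range.

### The arm

A 7-joint arm with a two-finger parallel gripper is mounted at the origin on the work surface. World frame = base frame: x ahead of the robot, y to its left, z up, the work surface at z = 0. Lengths are in m, angles in rad, forces in N, time in s.
With the tool pointing down it reaches from about 0.4 to 0.85 m from the base axis. Payload 10.4 kg.
Tool frame: the origin (TCP) lies at the very end of the fingers, on their centre line; the grasp point (between the pads) lies 19 mm behind it (r.pinch_z is the distance from the TCP to the grasp point, in m); z points along the fingers, y is the line along which they close (so a half turn about z gives the same grasp; the last joint's range is limited). The gripper opens to 87 mm and grips with 3 to 60 N. Pads are 19 mm wide; open, the fingers measure 117 mm over their backs; the gripper's body (75 mm by 190 mm) begins 51 mm behind the grasp point.
Start: joints at [-1.363, 0.332, -0.065, 1.46, 0.022, 1.35, -0.088], TCP at [0.143, 0.608, 0.223] pointing down, gripper open.
Joint ranges: [-2.6, 2.6], [-0.5, 2.12], [-1.47, 1.34], [0.16, 2.42], [-1.27, 4.41], [0.06, 2.06], [-2.6, 2.6]. Speed limits (rad/s): [2.22, 2.22, 2.79, 2.79, 3.14, 3.14, 3.14].

### API

Orientations are given as a unit quaternion [x, y, z, w].
In Python, from bench import r, camera gives the robot as it stands. The module is installed in compiled form; this text tells all that it offers.
- The arm moves only by the shell command python3 -m pendant 'ROWS' [FORCE]. ROWS is JSON, a list of rows, each an object with "dp": the shift along the tool's x, y, z as a fraction of full scale, a list of three; "rotation": the turn, a rotation vector about the tool's x, y, z as a fraction of full scale, a list of three; "jaw": the opening, from 0 (shut) to 1 (fully open). A call has 1 to 8 rows; each row is the pose to reach, as a shift and turn from the pose commanded when the call began, along the tool's axes at that moment, turning the shorter way round; what a row does not reach only later rows make up. Full scale, the value 1, is 0.15 m for a shift and 2 pi rad for a turn. A row lasts 1/8 s, in which the tool goes at most 62.5 mm and 10.7 degrees, less where a joint would pass 70% of its speed; a pose out of reach is approached as far as the arm can. A call with a number of a shift or a turn outside -1 to 1 is refused whole. A call with a gripper value outside its range is refused whole. The fingers move at their own pace and stop on an object; FORCE is the grip in N (left out, the last holds). Time passes only in rows, so rows that repeat a pose let the fingers close. It gives the time, the measured TCP pose, the force, the opening and the grip force at its end, in the units of the state.
- r.read_state(): the state, without advancing time (a new reading comes with each control period).
- camera(name): name is "scene" or "top" or "wrist"; returns a dict with "image" (420x560x3 uint8, red, green, blue), "z_map" (420x560 float32, m along the optical axis (not along the pixel's ray), 0 where there is no reading), "mtx" (3x3 intrinsics, pixels), "T" (4x4, takes a point from camera to world coordinates). Camera axes: x right, y down, z forward; pixel columns grow to the right and rows downward; lengths in m; the calibration is good to about 2 mm. A picture is of the moment at which its call begins.
- r.close_job(): hands the job in; it is judged then, once.
The state is a dict: "time": time; "joint_positions": joint angles; "joint_vel": joint speeds; "joint_torque": joint torques, N m; "ee_pos": TCP position; "eef_rot": TCP orientation; "ft_force": force on the tool from outside, world axes, zero at the start; "torque": the same for the moment, N m; "width": finger opening in m; "grip_force": force on a finger pad.
Only numpy, scipy, OpenCV 4.12 (cv2) and the standard library are available. Lean on these libraries where they do the work, as an engineer would, in place of code of your own. Each camera call takes 0.05 s, during which the arm holds its last target. There are 200 camera calls.

## Working session

There is one attempt and no reset: what is moved stays moved. The work goes in short steps, Python scripts to look and compute and a shell command to move; the robot and the scene stay as the last step left them, time stands still between calls to the robot, and variables do not carry over. Pictures are saved under pics/ and viewed, at most 10 in all, crops included, and the job is handed in when it is done.

```bash
mkdir -p pics; python3 - <<'E'
from bench import r,camera
import cv2,numpy as np
s=r.read_state(); print(s)
for n in("top","scene"):
    c=camera(n); cv2.imwrite(f"pics/{n}0.png",cv2.cvtColor(c["image"],cv2.COLOR_RGB2BGR)); np.savez(f"{n}0.npz",**c); print(n,c["mtx"],c["T"].round(4))
E
```

```text
{'time': 0.0, 'joint_positions': array([-1.36263478,  0.33287091, -0.06471707,  1.46094777,  0.02160448,
        1.34987714, -0.08852728]), 'joint_vel': array([ 4.48831119e-05,  1.29187266e-03,  8.04534164e-04, -1.50063739e-03,
       -8.94440023e-04, -6.64757980e-04,  4.68094373e-06]), 'joint_torque': array([-1.59555311e-04, -6.23262620e+01,  2.43900984e-02, -3.89900708e+01,
       -6.14214898e-02,  3.96958133e-02,  1.54916534e-04]), 'ee_pos': array([0.1428585 , 0.60806012, 0.22175149]), 'eef_rot': array([ 1.15119464e-01,  9.93351405e-01, -7.01947431e-04, -4.93394081e-05]), 'ft_force': array([-0.82471202,  0.15005282, -0.29578157]), 'torque': array([-0.01708593, -0.02826962, -0.01916353]), 'grip_force': 0.0, 'width': 0.08675620766281546}
top [[434.45881618   0.         274.11270908]
 [  0.         434.45881618 217.39886781]
 [  0.           0.           1.        ]] [[-4.2500e-02 -9.7860e-01  2.0130e-01  2.7020e-01]
 [-9.9910e-01  4.1600e-02 -8.8000e-03  4.6400e-02]
 [ 3.0000e-04 -2.0150e-01 -9.7950e-01  1.2869e+00]
 [ 0.0000e+00  0.0000e+00  0.0000e+00  1.0000e+00]]
scene [[505.31535475   0.         283.3710246 ]
 [  0.         505.31535475 202.96303131]
 [  0.           0.           1.        ]] [[-0.7995  0.3625 -0.4789  1.2346]
 [ 0.6006  0.4937 -0.6289  0.9568]
 [ 0.0084 -0.7905 -0.6125  0.9819]
 [ 0.      0.      0.      1.    ]]
```

View pics/top0.png

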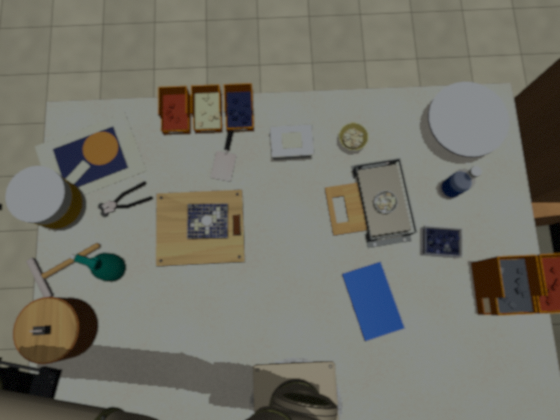

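View pics/scene0.png

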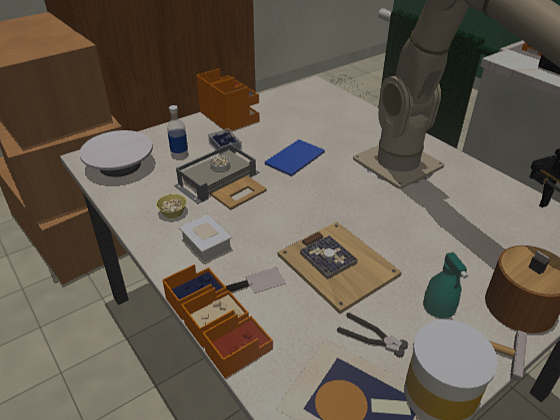

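Top view: the work board spans px (156–244, 190–265) with the panel at (208,221) and the stop at (237,225). The carrier end is at (328–366, 183–235) with the hand-hold at (341,209), and the rack and tub are at (385,203). The blue look-alike is at (373,300). The scene view agrees.

```bash
cat > h.py <<'E'
import numpy as np,cv2
from bench import r,camera
from scipy.spatial.transform import Rotation as R
def plane(c,uv,z):
    uv=np.atleast_2d(uv).astype(float); d=np.c_[uv,np.ones(len(uv))]@np.linalg.inv(c["mtx"]).T@c["T"][:3,:3].T
    o=c["T"][:3,3]; return o+d*((z-o[2])/d[:,2])[:,None]
def proj(c,p):
    q=(np.atleast_2d(p)-c["T"][:3,3])@c["T"][:3,:3]; q=q@c["mtx"].T; return q[:,:2]/q[:,2:]
def cloud(c):
    h,w=c["z_map"].shape; v,u=np.mgrid[:h,:w]; z=c["z_map"]
    p=np.stack([u*z,v*z,z],-1)@np.linalg.inv(c["mtx"]).T; return p@c["T"][:3,:3].T+c["T"][:3,3]
def save(c,n): cv2.imwrite(f"pics/{n}.png",cv2.cvtColor(c["image"],cv2.COLOR_RGB2BGR)); np.savez(n+".npz",**c)
def tool(): s=r.read_state(); return s["ee_pos"],R.from_quat(s["eef_rot"])
def shift(target,rotz=None):
    p,q=tool(); d=q.inv().apply(np.array(target)-p)/.15; return d.round(4)
E
python3 - <<'E'
from h import *
c=dict(np.load("top0.npz")); P=cloud(c)
def z(u,v): return np.median(P[v-1:v+2,u-1:u+2].reshape(-1,3),0).round(4)
for n,u,v in [("board",170,205),("panel",195,228),("roundel",208,221),("stop",237,225),("carrier",341,190),("stack",370,180),("tub",385,203),("bench",290,250),("rackupr",357,168),("rackupr2",372,240),("blue",373,300)]: print(n,z(u,v))
print("boardc",plane(c,[[156,191],[243,190],[244,264],[156,265]],.016).round(3)[:,:2])
print("carrier",plane(c,[[326,186],[330,235],[341,209]],.01).round(3)[:,:2])
w=camera("wrist"); save(w,"wr0"); p,q=tool(); print(w["T"].round(3),w["mtx"].round(1)); 
print((q.inv()*R.from_matrix(w["T"][:3,:3])).as_matrix().round(3), q.inv().apply(w["T"][:3,3]-p).round(4)); print(q.as_matrix().round(3))
E
```

```text
board [0.5831 0.3462 0.014 ]
panel [0.5067 0.2688 0.0299]
roundel [0.5239 0.2291 0.0386]
stop [0.5117 0.1457 0.0254]
carrier [ 0.6091 -0.1716  0.0095]
stack [ 0.6268 -0.2541  0.0447]
tub [ 0.5497 -0.2891  0.0666]
bench [ 0.4341 -0.0084 -0.0008]
rackupr [ 0.662  -0.2153  0.0585]
rackupr2 [ 0.4485 -0.2471  0.0335]
blue [ 0.2772 -0.239   0.0131]
boardc [[0.628 0.388]
 [0.62  0.125]
 [0.396 0.129]
 [0.404 0.386]]
carrier [[ 0.623 -0.127]
 [ 0.472 -0.129]
 [ 0.55  -0.168]]
[[ 0.228  0.943  0.243  0.076]
 [ 0.974 -0.221 -0.059  0.623]
 [-0.002  0.25  -0.968  0.384]
 [ 0.     0.     0.     1.   ]] [[331.3   0.  277.3]
 [  0.  331.3 207.6]
 [  0.    0.    1. ]]
[[ 0.    -0.968 -0.25 ]
 [ 1.     0.001 -0.   ]
 [ 0.001 -0.25   0.968]] [ 0.0686 -0.0013 -0.1623]
[[-0.973  0.229 -0.   ]
 [ 0.229  0.973 -0.001]
 [-0.    -0.001 -1.   ]]
```

View pics/wr0.png

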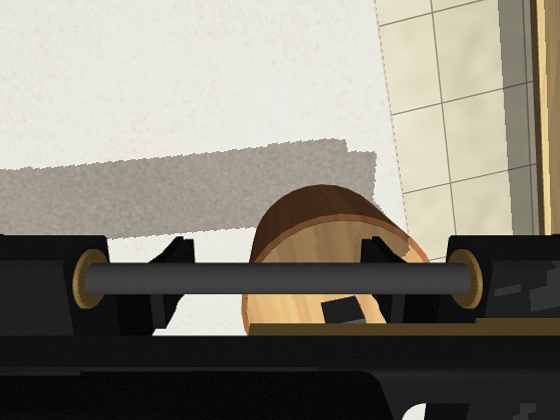

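The wrist view shows only bench and the pot near the start pose, with the gripper bar across rows 240–330. I now move over the work board.

```bash
python3 -m pendant '[{"dp":[-1,-0.8,-0.13],"rotation":[0,0,0],"jaw":1},{"dp":[-1,-0.8,-0.13],"rotation":[0,0,0],"jaw":1},{"dp":[-1,-0.8,-0.13],"rotation":[0,0,0],"jaw":1},{"dp":[-1,-0.8,-0.13],"rotation":[0,0,0],"jaw":1}]'
python3 -m pendant '[{"dp":[-1,-0.8,-0.13],"rotation":[0,0,0],"jaw":0},{"dp":[-1,-0.8,-0.13],"rotation":[0,0,0],"jaw":0},{"dp":[-1,-0.8,-0.13],"rotation":[0,0,0],"jaw":0},{"dp":[-1,-0.8,-0.13],"rotation":[0,0,0],"jaw":0}]'
python3 -m pendant '[{"dp":[-1,-0.8,-0.13],"rotation":[0,0,0.2132],"jaw":0},{"dp":[-1,-0.8,-0.13],"rotation":[0,0,0.2132],"jaw":0},{"dp":[-1,-0.8,-0.13],"rotation":[0,0,0.2132],"jaw":0},{"dp":[-1,-0.8,-0.13],"rotation":[0,0,0.2132],"jaw":0},{"dp":[-1,-0.8,-0.13],"rotation":[0,0,0.2132],"jaw":0},{"dp":[-1,-0.8,-0.13],"rotation":[0,0,0.2132],"jaw":0},{"dp":[-1,-0.8,-0.13],"rotation":[0,0,0.2132],"jaw":0},{"dp":[-1,-0.8,-0.13],"rotation":[0,0,0.2132],"jaw":0}]'
python3 - <<'E'
from h import *
c=camera("wrist"); save(c,"wr1"); print(tool()[0],tool()[1].as_matrix().round(3),c["T"].round(3))
E
```

```text
time: 0.65
ee_pos: [0.2654, 0.4539, 0.2429]
eef_rot: [0.119, 0.993, 0.0, 0.001]
ft_force: [-0.2, 0.9, 0.1]
width: 0.0869
grip_force: 0.0
time: 1.15
ee_pos: [0.3828, 0.303, 0.2621]
eef_rot: [0.118, 0.993, 0.0, 0.001]
ft_force: [0.2, 1.5, -0.2]
width: 0.0549
grip_force: 0.0
time: 2.15
ee_pos: [0.4983, 0.1565, 0.2807]
eef_rot: [0.706, 0.708, -0.0, -0.0]
ft_force: [0.0, -0.2, 0.1]
width: 0.0006
grip_force: 0.0
[0.49833875 0.1562493  0.28075101] [[-0.003  1.    -0.   ]
 [ 1.     0.003 -0.   ]
 [-0.    -0.    -1.   ]] [[ 1.     0.003 -0.     0.497]
 [ 0.003 -0.968 -0.251  0.223]
 [-0.001  0.251 -0.968  0.443]
 [ 0.     0.     0.     1.   ]]
```

View pics/wr1.png

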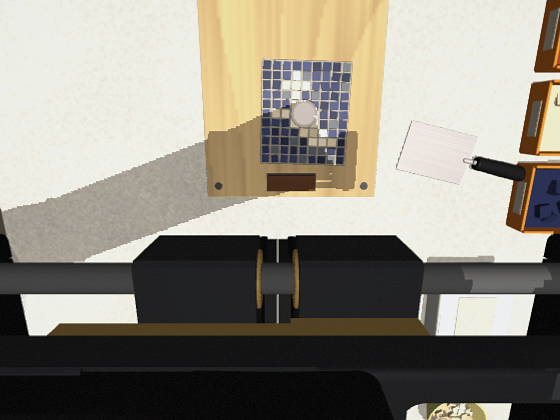

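The wrist view shows the work board with its stop edge from (207,196) to (375,196), the dark stop at (267–315, 174–191), the panel from (261,60) to (352,164), and the roundel at (303,114). Next I fit these numerically, refining the carrier in the same run.

```bash
cat >> h.py <<'E'
def rect(pts):
    (cx,cy),(w,h),a=cv2.minAreaRect(pts.astype(np.float32)*1000); return np.round([cx/1000,cy/1000],4),np.round([w,h],1),round(a,2)
def edgefit(mask,axis,first,lo,hi,c,z):
    # subpixel edge line: for each row/col in lo..hi take the first/last True of mask along the other axis
    pts=[]
    for k in range(lo,hi):
        l=np.flatnonzero(mask[:,k] if axis=='v' else mask[k]); 
        if len(l): e=l[0]-.5 if first else l[-1]+.5; pts.append((k,e) if axis=='v' else (e,k))
    w=plane(c,np.array(pts),z)[:,:2]; vx,vy,x0,y0=cv2.fitLine((w*1000).astype(np.float32),cv2.DIST_HUBER,0,.01,.01).ravel(); return np.round([x0/1000,y0/1000,np.degrees(np.arctan2(vy,vx))],4)
E
python3 - <<'E'
from h import *
c=dict(np.load("wr1.npz")); P=cloud(c); Z=P[...,2]
print("bench",np.median(Z[100:150,60:120]),"board",np.median(Z[10:50,215:250]),"panel",np.median(Z[70:90,270:340]),"roundel",np.median(Z[110:118,300:307]),"stop",np.median(Z[178:187,275:308]))
hsv=cv2.cvtColor(c["image"],cv2.COLOR_RGB2HSV)
reg=np.zeros(Z.shape,bool); reg[50:170,250:362]=1
m=reg&(Z>.023); ys,xs=np.nonzero(m); print("panel px",xs.min(),xs.max(),ys.min(),ys.max(), m.sum())
zp=.0315
print("L",edgefit(m,'h',True,75,155,c,zp),"R",edgefit(m,'h',False,75,155,c,zp))
print("top",edgefit(m,'v',True,272,340,c,zp),"bot",edgefit(m,'v',False,270,338,c,zp))
print("rect",rect(P[m][:,:2]))
b=np.zeros_like(reg); b[:200,190:395]=1; b&=(Z>.008)
print("edge",edgefit(b,'v',False,225,262,c,.016),edgefit(b,'v',False,320,360,c,.016)); print("bl",edgefit(b,'h',True,20,180,c,.016),"br",edgefit(b,'h',False,20,180,c,.016))
s=np.zeros_like(reg); s[168:196,258:325]=1; dark=hsv[...,2]<110; s&=dark; ys,xs=np.nonzero(s); print("stop px",np.percentile(xs,[1,99]),np.percentile(ys,[1,99])); zs=np.median(Z[178:187,275:308]); print(plane(c,[[xs.mean(),ys.mean()]],zs),zs)
rm=np.zeros_like(reg); rm[95:135,283:325]=1; rm&=Z>.0365; ys,xs=np.nonzero(rm); print("roundel",P[rm].mean(0))
# top camera carrier
t=dict(np.load("top0.npz")); h=cv2.cvtColor(t["image"],cv2.COLOR_RGB2HSV); print(h[190,341],h[209,341],h[250,290],h[225,237])
E
```

```text
bench 0.00019430278705134807 board 0.016116998281932277 panel 0.0320782907595446 roundel 0.04049398194905504 stop 0.02516561246136645
panel px 253 358 55 169 9167
L [ 0.4771  0.2331 89.4255] R [ 0.582   0.2319 88.6495]
top [ 0.5309  0.2929 -1.6077] bot [ 0.5298  0.173  -1.1483]
rect (array([0.5296, 0.233 ]), array([120.1, 105.1]), 88.58)
edge [0.4552 0.128  0.161 ] [0.581  0.1283 0.161 ]
bl [  0.4048   0.2587 -89.7527] br [  0.6246   0.2507 -89.6598]
stop px [267. 315.] [173. 190.]
[[0.51457527 0.1498839  0.02516561]] 0.02516561246136645
roundel [0.52784417 0.23333297 0.0465538 ]
[ 19 128 131] [ 43  13 139] [ 48   9 138] [ 12 184  65]
```

```bash
python3 -m pendant '[{"dp":[-0.055,0.109,1],"rotation":[0,0,0],"jaw":0},{"dp":[-0.055,0.109,1],"rotation":[0,0,0],"jaw":0},{"dp":[-0.055,0.109,1],"rotation":[0,0,0],"jaw":0},{"dp":[-0.055,0.109,1],"rotation":[0,0,0],"jaw":0}]'
python3 -m pendant '[{"dp":[0,0,0.3],"rotation":[0,0,0],"jaw":0},{"dp":[0,0,0.55],"rotation":[0,0,0],"jaw":0},{"dp":[0,0,0.66],"rotation":[0,0,0],"jaw":0},{"dp":[0,0,0.66],"rotation":[0,0,0],"jaw":0},{"dp":[0,0,0.66],"rotation":[0,0,0],"jaw":0}]'; python3 -c "
from h import *
print(tool()[0])"
```

```text
time: 2.7
ee_pos: [0.5137, 0.1467, 0.1292]
eef_rot: [0.706, 0.708, -0.002, -0.001]
ft_force: [-0.4, 0.4, 1.6]
width: 0.0002
grip_force: 0.0
time: 3.32
ee_pos: [0.5162, 0.1474, 0.0338]
eef_rot: [0.707, 0.707, 0.001, 0.0]
ft_force: [0.1, 0.7, -0.4]
width: 0.0003
grip_force: 0.0
[0.51623155 0.14740094 0.03380923]
```

```bash
python3 -m pendant '[{"dp":[0.004,-0.008,0.04],"rotation":[0,0,0],"jaw":0},{"dp":[0.004,-0.008,0.065],"rotation":[0,0,0],"jaw":0},{"dp":[0.004,-0.008,0.08],"rotation":[0,0,0],"jaw":0},{"dp":[0.004,-0.008,0.095],"rotation":[0,0,0],"jaw":0},{"dp":[0.004,-0.008,0.11],"rotation":[0,0,0],"jaw":0},{"dp":[0.004,-0.008,0.118],"rotation":[0,0,0],"jaw":0},{"dp":[0.004,-0.008,0.122],"rotation":[0,0,0],"jaw":0},{"dp":[0.004,-0.008,0.122],"rotation":[0,0,0],"jaw":0}]'
```

```text
time: 4.32
ee_pos: [0.5144, 0.1479, 0.0163]
eef_rot: [0.707, 0.707, 0.001, -0.001]
ft_force: [-11.9, -1.6, 38.2]
width: 0.0006
grip_force: 18.7
```

```bash
python3 -m pendant '[{"dp":[0,0,-0.2],"rotation":[0,0,0],"jaw":0},{"dp":[0,0,-0.6],"rotation":[0,0,0],"jaw":0},{"dp":[-0.1,0.03,-1],"rotation":[0,0,0],"jaw":0},{"dp":[-0.5,0.06,-1],"rotation":[0,0,0],"jaw":0},{"dp":[-0.6,0.06,-1],"rotation":[0,0,0],"jaw":0},{"dp":[-0.6,0.06,-1],"rotation":[0,0,0],"jaw":0}]'
python3 - <<'E'
from h import *
c=camera("wrist"); save(c,"wr2"); Z=cloud(c)[...,2]; 
u,v=proj(c,[.5147,.1481,.016])[0].astype(int); ub,vb=proj(c,[.45,.15,.016])[0].astype(int); print(u,v,ub,vb,np.median(Z[v-4:v+5,u-15:u+16]),np.median(Z[vb-4:vb+5,ub-5:ub+6]))
m=np.zeros(Z.shape,bool)
for p in [(.5,.19),(.53,.25)]: uu,vv=proj(c,[*p,.0315])[0].astype(int); print(np.median(Z[vv-2:vv+3,uu-2:uu+3]))
E
python3 -m pendant '[{"dp":[-1,0.1,-0.6],"rotation":[0,0,0],"jaw":0.4},{"dp":[-1,0.1,-0.6],"rotation":[0,0,0],"jaw":0.4},{"dp":[-1,0.1,-0.6],"rotation":[0,0,0],"jaw":0.4},{"dp":[-1,0.1,-0.6],"rotation":[0,0,0],"jaw":0.4}]'
python3 -m pendant '[{"dp":[-1,0.1,-0.1],"rotation":[0,0,0],"jaw":0.4},{"dp":[-1,0.1,-0.1],"rotation":[0,0,0],"jaw":0.4},{"dp":[-1,0.1,-0.1],"rotation":[0,0,0],"jaw":0.4},{"dp":[-1,0.1,-0.1],"rotation":[0,0,0],"jaw":0.4}]'
python3 - <<'E'
from h import *
c=camera("wrist"); save(c,"wr3"); print(tool()[0])
E
```

```text
time: 5.08
ee_pos: [0.5223, 0.0563, 0.1631]
eef_rot: [0.708, 0.706, -0.001, -0.0]
ft_force: [-0.3, -0.2, 0.7]
width: 0.0005
grip_force: 0.0
269 92 196 90 0.01640293312009561 0.01607067791952116
0.032107500880294015
0.2753542987452097
time: 5.62
ee_pos: [0.5387, -0.0949, 0.2552]
eef_rot: [0.708, 0.706, 0.0, 0.001]
ft_force: [0.3, 0.8, -0.4]
width: 0.0307
grip_force: 0.0
time: 6.12
ee_pos: [0.5531, -0.2425, 0.2673]
eef_rot: [0.707, 0.707, -0.001, -0.001]
ft_force: [0.7, 0.5, 0.4]
width: 0.0352
grip_force: 0.0
[ 0.55348737 -0.24076747  0.26729766]
```

View pics/wr3.png

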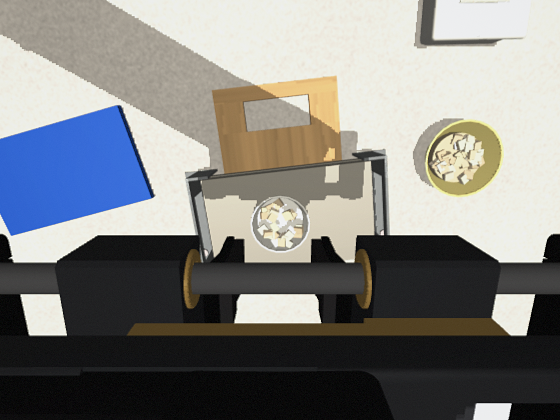

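The carrier's hand-hold end runs from (213,90) to (336,77), and the hand-hold from (244,100) to (310,126), yawed about +6° like the rack. The tub sits at (280,223), and the uprights at (200,175) and (370,155).

```bash
python3 - <<'E'
from h import *
c=dict(np.load("wr3.npz")); P=cloud(c); Z=P[...,2]; h=cv2.cvtColor(c["image"],cv2.COLOR_RGB2HSV)
print("carrier z",np.median(Z[135:150,240:320]),"stack",np.median(Z[185:200,215:240]),"bench",np.median(Z[60:70,230:320]))
w=(h[...,1]>60)&(h[...,0]>8)&(h[...,0]<28); m=np.zeros_like(w); m[70:172,200:350]=1; m&=w
m=cv2.morphologyEx(m.astype(np.uint8),cv2.MORPH_OPEN,np.ones((3,3)))>0
z=.01
print("front",edgefit(m,'v',True,220,332,c,z),"L",edgefit(m,'h',True,97,150,c,z),"R",edgefit(m,'h',False,85,125,c,z))
hole=np.zeros_like(m); hole[92:138,238:316]=1; hole&=~m
hole=cv2.morphologyEx(hole.astype(np.uint8),cv2.MORPH_OPEN,np.ones((5,5)))>0
print("hole +y edge",edgefit(hole,'v',True,250,304,c,z)," -y edge",edgefit(hole,'v',False,254,302,c,z),"l",edgefit(hole,'h',True,104,124,c,z),"r",edgefit(hole,'h',False,102,120,c,z))
for n,px in [("hole",[[244,100],[310,95],[308,126],[248,132]]),("end",[[213,90],[336,77]])]: print(n,plane(c,px,z)[:,:2].round(4).tolist())
# rack uprights from depth
k=np.zeros_like(m); k[140:190,180:395]=1; k&=(Z>.056)&(Z<.066); ys,xs=np.nonzero(k); 
for side in (xs<290,xs>=290): q=P[ys[side],xs[side]]; print("upr",len(q),q[:,:2].min(0).round(3),q[:,:2].max(0).round(3))
# stop flushness
c=dict(np.load("wr2.npz")); Z=cloud(c)[...,2]; u,v=269,92
print("stop",Z[v-4:v+4,u-20:u+20].mean(),"L",Z[v-4:v+4,u-80:u-45].mean(),"R",Z[v-4:v+4,u+45:u+80].mean(), [round(Z[k,u-20:u+20].mean(),4) for k in range(v-18,v+22,3)])
E
```

```text
carrier z 0.010163779813761986 stack 0.04626157632360539 bench 0.00022187090044620272
front [ 0.5495 -0.1298  6.2014] L [  0.4768  -0.1771 -83.6907] R [  0.6253  -0.1553 -83.717 ]
hole +y edge [ 0.5411 -0.1483  6.3387]  -y edge [ 0.552  -0.1826  6.1736] l [  0.5112  -0.1629 -84.2261] r [  0.59    -0.1605 -84.1251]
hole [[0.5116, -0.15], [0.5911, -0.1443], [0.5895, -0.1805], [0.5156, -0.1877]]
end [[0.4747, -0.1385], [0.6215, -0.124]]
upr 119 [ 0.448 -0.25 ] [ 0.474 -0.234]
upr 214 [ 0.647 -0.25 ] [ 0.676 -0.211]
stop 0.019354746816351277 L 0.017338132534787054 R 0.018410721341194224 [np.float64(0.0164), np.float64(0.0316), np.float64(0.0167), np.float64(0.0166), np.float64(0.0164), np.float64(0.0319), np.float64(0.0167), np.float64(0.0163), np.float64(0.0168), np.float64(0.0165), np.float64(0.0165), np.float64(0.0162), np.float64(0.0241), np.float64(0.0162)]
```

```bash
python3 -m pendant '[{"dp":[0.506,-0.02,0.2],"rotation":[0,0,-0.0172],"jaw":0.46},{"dp":[0.506,-0.02,0.5],"rotation":[0,0,-0.0172],"jaw":0.46},{"dp":[0.506,-0.02,0.9],"rotation":[0,0,-0.0172],"jaw":0.46},{"dp":[0.506,-0.02,0.9],"rotation":[0,0,-0.0172],"jaw":0.46},{"dp":[0.506,-0.02,0.9],"rotation":[0,0,-0.0172],"jaw":0.46}]' 10
python3 -m pendant '[{"dp":[0,0,0.4],"rotation":[0,0,0],"jaw":0.46},{"dp":[0,0,0.65],"rotation":[0,0,0],"jaw":0.46},{"dp":[0,0,0.65],"rotation":[0,0,0],"jaw":0.46},{"dp":[0,0,0.65],"rotation":[0,0,0],"jaw":0.46}]'
python3 - <<'E'
from h import *
p,q=tool(); print(p,q.as_matrix().round(4)[:,0], shift([.5507,-.1649,.004]),r.read_state()["width"])
c=camera("wrist"); save(c,"wr4")
E
```

```text
time: 6.8
ee_pos: [0.5511, -0.1659, 0.1357]
eef_rot: [0.667, 0.745, 0.001, 0.001]
ft_force: [0.3, -0.4, -0.2]
width: 0.0399
grip_force: 0.0
time: 7.3
ee_pos: [0.552, -0.1672, 0.0392]
eef_rot: [0.668, 0.744, 0.001, 0.002]
ft_force: [0.1, -0.4, 0.2]
width: 0.04
grip_force: 0.0
[ 0.55197694 -0.16717389  0.03917518] [-1.082e-01  9.941e-01 -9.000e-04] [ 0.0162 -0.0077  0.2345] 0.040037481827632615
```

View pics/wr4.png

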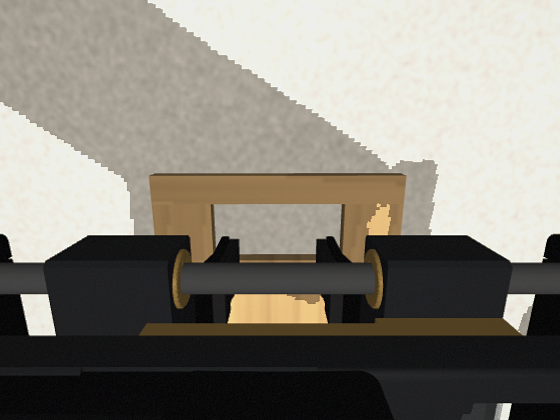

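The fingers (columns 215–240 and 318–343) are centred over the hand-hold (columns 213–343). I descend and spread the jaw gently.

```bash
python3 -m pendant '[{"dp":[0.012,-0.008,0.12],"rotation":[0,0,0],"jaw":0.44},{"dp":[0.012,-0.008,0.18],"rotation":[0,0,0],"jaw":0.44},{"dp":[0.012,-0.008,0.225],"rotation":[0,0,0],"jaw":0.44},{"dp":[0.012,-0.008,0.225],"rotation":[0,0,0],"jaw":0.44},{"dp":[0.012,-0.008,0.225],"rotation":[0,0,0],"jaw":0.62},{"dp":[0.012,-0.008,0.225],"rotation":[0,0,0],"jaw":0.62},{"dp":[0.012,-0.008,0.225],"rotation":[0,0,0],"jaw":0.62}]' 8
```

```text
time: 8.22
ee_pos: [0.5487, -0.165, 0.0027]
eef_rot: [0.668, 0.744, 0.0, 0.0]
ft_force: [0.4, -0.5, -0.1]
width: 0.0528
grip_force: 0.0
```

```bash
python3 -m pendant '[{"dp":[0,0,0],"rotation":[0,0,0],"jaw":0.68},{"dp":[0,0,0],"rotation":[0,0,0],"jaw":0.68},{"dp":[0,0,0],"rotation":[0,0,0],"jaw":0.68}]' 6
python3 -m pendant '[{"dp":[0.03,0,0],"rotation":[0,0,0],"jaw":0.68},{"dp":[0.06,0,0],"rotation":[0,0,0],"jaw":0.68},{"dp":[0.1,0,0],"rotation":[0,0,0],"jaw":0.68},{"dp":[0.15,0,0],"rotation":[0,0,0],"jaw":0.68}]'
```

```text
time: 8.6
ee_pos: [0.549, -0.1651, 0.0026]
eef_rot: [0.668, 0.744, 0.0, 0.0]
ft_force: [2.2, -0.7, 0.2]
width: 0.0587
grip_force: 1.3
time: 9.1
ee_pos: [0.5458, -0.145, 0.0027]
eef_rot: [0.668, 0.744, -0.001, 0.001]
ft_force: [1.2, -9.5, -0.1]
width: 0.059
grip_force: 5.1
```

```bash
python3 -m pendant '[{"dp":[0.05,0,0],"rotation":[0,0,0],"jaw":0.68},{"dp":[0.11,0,0],"rotation":[0,0,0],"jaw":0.68},{"dp":[0.17,0,0],"rotation":[0,0,0],"jaw":0.68},{"dp":[0.23,0,0],"rotation":[0,0,0],"jaw":0.68},{"dp":[0.29,0,0],"rotation":[0,0,0],"jaw":0.68},{"dp":[0.35,0,0],"rotation":[0,0,0],"jaw":0.68},{"dp":[0.4,0,0],"rotation":[0,0,0],"jaw":0.68},{"dp":[0.45,0,0],"rotation":[0,0,0],"jaw":0.68}]'
python3 -m pendant '[{"dp":[0.05,0,0],"rotation":[0,0,0],"jaw":0.68},{"dp":[0.1,0,0],"rotation":[0,0,0],"jaw":0.68},{"dp":[0.15,0,0],"rotation":[0,0,0],"jaw":0.68},{"dp":[0.2,0,0],"rotation":[0,0,0],"jaw":0.68},{"dp":[0.25,0,0],"rotation":[0,0,0],"jaw":0.68},{"dp":[0.3,0,0],"rotation":[0,0,0],"jaw":0.68},{"dp":[0.36,0,0],"rotation":[0,0,0],"jaw":0.68},{"dp":[0.42,0,0],"rotation":[0,0,0],"jaw":0.68}]'
python3 - <<'E'
from h import *
c=camera("top"); save(c,"top1"); P=cloud(c)
for n,u,v in [("stack",370,180),("tub",385,203)]: print(n,np.median(P[v-2:v+3,u-2:u+3].reshape(-1,3),0).round(4))
p,q=tool(); print(p,q.as_matrix()[:,0].round(4))
E
```

```text
time: 10.1
ee_pos: [0.5384, -0.0794, 0.0027]
eef_rot: [0.669, 0.743, -0.002, 0.002]
ft_force: [1.6, -15.2, -0.5]
width: 0.0589
grip_force: 8.0
time: 11.1
ee_pos: [0.5318, -0.012, 0.0024]
eef_rot: [0.668, 0.745, -0.0, -0.0]
ft_force: [0.4, -2.7, 2.1]
width: 0.0594
grip_force: 1.6
stack [ 0.6294 -0.2567  0.0352]
tub [ 0.5563 -0.2922  0.0391]
[ 0.53171708 -0.0104991   0.00230678] [-0.11    0.9939  0.0011]
```

View pics/top1.png

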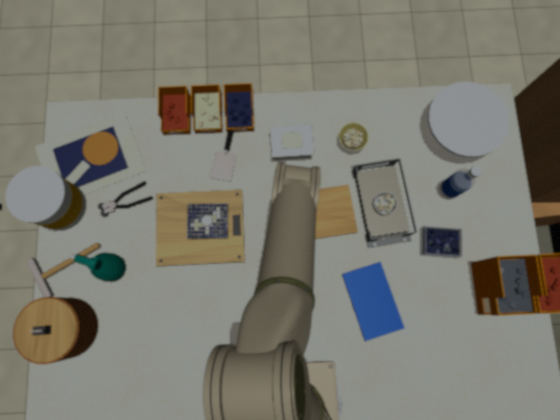

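The carrier is free of the rack at (338,212); the stack dropped 10 mm and stands at (385,203) with the tub upright. I square the carrier up and move it close to the board.

```bash
python3 -m pendant '[{"dp":[0.07,0.006,0],"rotation":[0,0,0.002],"jaw":0.68},{"dp":[0.14,0.012,0],"rotation":[0,0,0.0045],"jaw":0.68},{"dp":[0.21,0.018,0],"rotation":[0,0,0.007],"jaw":0.68},{"dp":[0.28,0.024,0],"rotation":[0,0,0.0095],"jaw":0.68},{"dp":[0.35,0.03,0],"rotation":[0,0,0.012],"jaw":0.68},{"dp":[0.42,0.036,0],"rotation":[0,0,0.0145],"jaw":0.68},{"dp":[0.48,0.041,0],"rotation":[0,0,0.0171],"jaw":0.68},{"dp":[0.535,0.046,0],"rotation":[0,0,0.0171],"jaw":0.68}]'
cat >> h.py <<'E'
def carr(c):
    h=cv2.cvtColor(c["image"],cv2.COLOR_RGB2HSV); Z=cloud(c)[...,2]
    return (h[...,1]>60)&(h[...,0]>8)&(h[...,0]<28),Z
E
python3 - <<'E'
from h import *
c=camera("wrist"); save(c,"wr5"); p,q=tool(); print(p,q.as_matrix()[:,0].round(4))
E
```

```text
time: 12.15
ee_pos: [0.5301, 0.0682, 0.0025]
eef_rot: [0.707, 0.707, -0.0, -0.0]
ft_force: [-0.6, -1.4, -0.1]
width: 0.0593
grip_force: 0.5
[0.5301061  0.06945391 0.00243654] [-2.2e-03  1.0e+00  6.0e-04]
```

View pics/wr5.png

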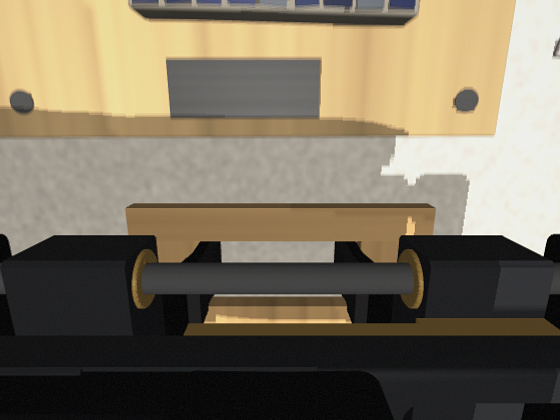

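The carrier end (127–434, row 206) lies parallel to the board edge (row 136) and the stop (167–320, 58–117) is flush. I measure the remaining gap.

```bash
python3 - <<'E'
from h import *
c=dict(np.load("wr5.npz")); w,Z=carr(c)
m=w.copy(); m[:190]=0; m[250:]=0; m[:,:118]=0; m[:,445:]=0
# top edge rows: first wood pixel is the upper edge of front face (dark) or top face
print("end first",edgefit(m,'v',True,140,425,c,.010))
for n in (True,False): print(edgefit(m,'h',n,212,230,c,.010))
b=w.copy(); b[150:]=0; b[:,:330]=0; b[:,490:]=0
print("edge",edgefit(b,'v',False,420,485,c,.016),edgefit(b,'v',False,420,485,c,.0))
k=np.zeros_like(w); k[:40,110:440]=1; k&=(Z>.027); print("panel bottom",edgefit(k,'v',False,150,405,c,.0315))
# vertical profile at col 300
print([(v,c["image"][v,450].tolist(),round(float(Z[v,450]),4)) for v in range(128,142,2)],[(v,round(float(Z[v,300]),4)) for v in range(198,216,2)])
E
```

```text
end first [0.5236 0.0976 0.0756]
[4.5550e-01 8.8500e-02 8.9549e+01]
[ 6.05800e-01  8.86000e-02 -8.92925e+01]
edge [0.606  0.1294 0.0723] [0.6169 0.1288 0.0722]
panel bottom [ 0.5209  0.1719 -1.3808]
[(128, [227, 194, 136], 0.0169), (130, [228, 194, 136], 0.015), (132, [229, 196, 137], 0.017), (134, [214, 179, 127], 0.0153), (136, [222, 209, 181], 0.015), (138, [232, 229, 218], 0.001), (140, [239, 236, 226], 0.0003)] [(198, -0.0005), (200, -0.0002), (202, 0.0008), (204, 0.0036), (206, 0.0075), (208, 0.0105), (210, 0.0109), (212, 0.0099), (214, 0.0103)]
```

```bash
python3 -m pendant '[{"dp":[0.05,-0.006,0],"rotation":[0,0,0],"jaw":0.68},{"dp":[0.1,-0.006,0],"rotation":[0,0,0],"jaw":0.68},{"dp":[0.15,-0.006,0],"rotation":[0,0,0],"jaw":0.68},{"dp":[0.18,-0.006,0],"rotation":[0,0,0],"jaw":0.68},{"dp":[0.19,-0.006,0],"rotation":[0,0,0],"jaw":0.68}]'
python3 -m pendant '[{"dp":[0.01,0,0],"rotation":[0,0,0],"jaw":0.68},{"dp":[0.02,0,0],"rotation":[0,0,0],"jaw":0.68},{"dp":[0.03,0,0],"rotation":[0,0,0],"jaw":0.68}]'
```

```text
time: 12.82
ee_pos: [0.5293, 0.0964, 0.0025]
eef_rot: [0.707, 0.708, -0.0, 0.0]
ft_force: [0.4, -2.4, -0.9]
width: 0.0592
grip_force: 0.9
time: 13.2
ee_pos: [0.5292, 0.1006, 0.0025]
eef_rot: [0.707, 0.707, 0.0, -0.0]
ft_force: [-1.3, -2.3, 0.2]
width: 0.0589
grip_force: 0.9
```

```bash
python3 -m pendant '[{"dp":[0.01,0,0],"rotation":[0,0,0],"jaw":0.68},{"dp":[0.02,0,0],"rotation":[0,0,0],"jaw":0.68},{"dp":[0.025,0,0],"rotation":[0,0,0],"jaw":0.68}]'
```

```text
time: 13.58
ee_pos: [0.5293, 0.1014, 0.0025]
eef_rot: [0.707, 0.707, -0.001, 0.001]
ft_force: [0.4, -12.3, 2.7]
width: 0.0594
grip_force: 6.4
```

```bash
python3 -m pendant '[{"dp":[0.012,0,0],"rotation":[0,0,0],"jaw":0.68},{"dp":[0.012,0,0],"rotation":[0,0,0],"jaw":0.68},{"dp":[0.012,0,0],"rotation":[0,0,0],"jaw":0.56},{"dp":[0.012,0,0],"rotation":[0,0,0],"jaw":0.5},{"dp":[-0.025,0,0],"rotation":[0,0,0],"jaw":0.5},{"dp":[-0.045,0,0],"rotation":[0,0,0],"jaw":0.5},{"dp":[-0.045,0,-0.2],"rotation":[0,0,0],"jaw":0.5},{"dp":[-0.045,0,-0.5],"rotation":[0,0,0],"jaw":0.5}]'
python3 -m pendant '[{"dp":[-0.3,0,-0.35],"rotation":[0,0,0],"jaw":0.5},{"dp":[-0.3,0,-0.35],"rotation":[0,0,0],"jaw":0.5},{"dp":[-0.3,0,-0.35],"rotation":[0,0,0],"jaw":0.5}]'
python3 - <<'E'
from h import *
c=camera("wrist"); save(c,"wr6"); p,q=tool(); print(p,q.as_matrix()[:,0].round(4))
E
```

```text
time: 14.58
ee_pos: [0.5285, 0.0981, 0.0776]
eef_rot: [0.706, 0.708, -0.001, -0.0]
ft_force: [0.7, 0.5, -0.2]
width: 0.0434
grip_force: 0.0
time: 14.95
ee_pos: [0.5294, 0.0533, 0.1301]
eef_rot: [0.707, 0.708, 0.001, -0.0]
ft_force: [0.3, 0.0, -1.2]
width: 0.0436
grip_force: 0.0
[0.52885983 0.05376485 0.12920297] [-2.1e-03  1.0e+00  6.0e-04]
```

View pics/wr6.png

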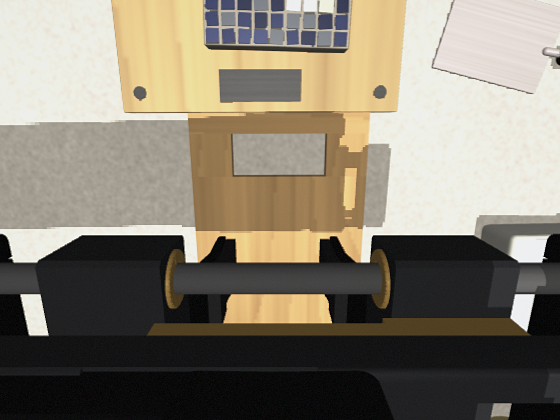

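The carrier is butted against the board edge (row 112, cols 189–370) with the hand-hold at (279,154). I check squareness numerically and move over behind the panel.

```bash
python3 - <<'E'
from h import *
c=dict(np.load("wr6.npz")); w,Z=carr(c)
m=w.copy(); m[:116]=0; m[225:]=0; m[:,:180]=0; m[:,380:]=0
L=edgefit(m,'h',True,118,222,c,.01); Rr=edgefit(m,'h',False,118,138,c,.01); print("L",L,"R",Rr)
hole=np.zeros_like(w); hole[125:182,225:335]=1; hole&=~w
hole=cv2.morphologyEx(hole.astype(np.uint8),cv2.MORPH_OPEN,np.ones((5,5)))>0
print("hole",edgefit(hole,'v',True,240,318,c,.0),edgefit(hole,'v',False,240,318,c,.01),edgefit(hole,'h',True,138,170,c,.01),edgefit(hole,'h',False,138,170,c,.01))
print("stop",np.median(Z[74:98,224:296]),"board",np.median(Z[74:98,150:210]),np.median(Z[74:98,310:365]), "gaprows",[(v,c["image"][v,280].tolist(),round(float(np.median(Z[v,260:300])),4)) for v in range(104,120,2)])
k=np.zeros_like(w); k[:60,190:360]=1; k&=(Z>.026); print("panel bottom",edgefit(k,'v',False,212,342,c,.0315))
E
python3 -m pendant '[{"dp":[0.5,0,0],"rotation":[0,0,0],"jaw":0.7},{"dp":[1,0,0],"rotation":[0,0,0],"jaw":0.7},{"dp":[1,0,0],"rotation":[0,0,0],"jaw":0.7},{"dp":[1,0,0],"rotation":[0,0,0],"jaw":0.7}]'
python3 -m pendant '[{"dp":[0.5,0,0],"rotation":[0,0,0],"jaw":0.7},{"dp":[0.82,0,0],"rotation":[0,0,0],"jaw":0.7},{"dp":[0.82,0,0],"rotation":[0,0,0],"jaw":0.7},{"dp":[0.82,0,0],"rotation":[0,0,0],"jaw":0.7}]'
python3 -c "
from h import *
p,q=tool(); print(p,q.as_matrix()[:,0].round(4),shift([.5297,.318,.020]))"
```

```text
L [  0.4547   0.0901 -89.6944] R [  0.6046   0.1156 -89.9004]
hole [0.5349 0.1107 0.0896] [0.535  0.0766 0.0859] [ 0.4907  0.0946 89.1228] [  0.5685   0.0963 -87.8736]
stop 0.016496915030138004 board 0.016204207979449048 0.016186515456975248 gaprows [(104, [238, 216, 152], 0.0161), (106, [238, 216, 152], 0.0158), (108, [238, 215, 151], 0.0161), (110, [246, 225, 159], 0.0162), (112, [118, 96, 65], 0.0128), (114, [156, 124, 84], 0.0102), (116, [151, 121, 80], 0.0102), (118, [150, 120, 79], 0.0101)]
panel bottom [ 0.5303  0.1719 -1.5129]
time: 15.5
ee_pos: [0.5279, 0.2053, 0.1284]
eef_rot: [0.705, 0.709, -0.001, -0.0]
ft_force: [0.3, -0.5, -0.4]
width: 0.0604
grip_force: 0.0
time: 16.0
ee_pos: [0.5294, 0.3236, 0.1292]
eef_rot: [0.707, 0.707, -0.001, 0.0]
ft_force: [-0.0, 0.3, 0.3]
width: 0.0609
grip_force: 0.0
[0.52935584 0.32364968 0.12920233] [ 5.0e-04  1.0e+00 -1.9e-03] [-0.0363  0.0027  0.7281]
```

The carrier is square (≈0.1°), centred at x≈0.5297. The stop still reads about 0.3 mm proud, likely because the finger also touched the board, so I press it again with a tilted fingertip edge.

```bash
python3 -m pendant '[{"dp":[-0.5,-0.05,0],"rotation":[0,0,0],"jaw":0},{"dp":[-1,-0.098,0],"rotation":[0,0,0],"jaw":0},{"dp":[-1,-0.098,0],"rotation":[0,0,0],"jaw":0},{"dp":[-1,-0.098,0],"rotation":[0,0,0],"jaw":0}]'
python3 -m pendant '[{"dp":[-0.22,0,0.2],"rotation":[0,-0.0167,0],"jaw":0},{"dp":[-0.22,0,0.45],"rotation":[0,-0.0167,0],"jaw":0},{"dp":[-0.22,0,0.6],"rotation":[0,-0.0167,0],"jaw":0},{"dp":[-0.22,0,0.6],"rotation":[0,-0.0167,0],"jaw":0},{"dp":[-0.22,0,0.6],"rotation":[0,-0.0167,0],"jaw":0}]'
python3 -c "
from h import *
p,q=tool(); print(p,q.as_matrix().round(4),shift([.5147,.1405,.0165]))"
```

```text
time: 16.5
ee_pos: [0.5147, 0.1723, 0.1303]
eef_rot: [0.709, 0.706, 0.0, -0.0]
ft_force: [-0.7, 1.3, 0.2]
width: 0.029
grip_force: 0.0
time: 17.12
ee_pos: [0.5151, 0.1432, 0.0408]
eef_rot: [0.706, 0.707, -0.036, 0.037]
ft_force: [-0.1, -0.2, 1.1]
width: 0.0007
grip_force: 0.0
[0.51513648 0.14323632 0.04083828] [[-0.0014  1.      0.0011]
 [ 0.9946  0.0015 -0.1041]
 [-0.1041  0.001  -0.9946]] [-0.0012 -0.0031  0.1633]
```

```bash
python3 -m pendant '[{"dp":[-0.001,-0.003,0.12],"rotation":[0,0,0],"jaw":0},{"dp":[-0.001,-0.003,0.145],"rotation":[0,0,0],"jaw":0},{"dp":[-0.001,-0.003,0.155],"rotation":[0,0,0],"jaw":0},{"dp":[-0.001,-0.003,0.16],"rotation":[0,0,0],"jaw":0},{"dp":[-0.001,-0.003,0.164],"rotation":[0,0,0],"jaw":0},{"dp":[-0.001,-0.003,0.164],"rotation":[0,0,0],"jaw":0}]'
```

```text
time: 17.88
ee_pos: [0.5136, 0.1399, 0.0169]
eef_rot: [0.706, 0.706, -0.037, 0.036]
ft_force: [-10.8, -0.9, 23.5]
width: 0.0004
grip_force: 11.8
```

```bash
python3 -m pendant '[{"dp":[0,0,-0.1],"rotation":[0,0,0],"jaw":0},{"dp":[0,0,-0.4],"rotation":[0,0.0167,0],"jaw":0},{"dp":[-0.5,0.09,-0.8],"rotation":[0,0.0167,0],"jaw":0.3},{"dp":[-0.6,0.09,-0.8],"rotation":[0,0.0167,0],"jaw":0.7},{"dp":[-0.6,0.09,-0.8],"rotation":[0,0.0167,0],"jaw":0.7}]'
python3 - <<'E'
from h import *
p,q=tool(); print(p)
a=[]
for i in range(3):
    c=camera("wrist"); Z=cloud(c)[...,2]
    f=lambda x0,x1,y0,y1:(lambda A,B:np.median(Z[int(B[1]):int(A[1]),int(A[0]):int(B[0])]))(*proj(c,[[x0,y0,.016],[x1,y1,.016]]))
    a.append([f(.488,.541,.141,.155),f(.43,.475,.141,.155),f(.555,.60,.141,.155),f(.49,.54,.131,.1365),f(.49,.54,.1595,.166)])
save(c,"wr7"); print(np.mean(a,0).round(5))
E
```

```text
time: 18.5
ee_pos: [0.5294, 0.0595, 0.1471]
eef_rot: [0.709, 0.705, 0.002, 0.001]
ft_force: [-0.4, 0.6, 0.0]
width: 0.0227
grip_force: 0.0
[0.52943002 0.05946807 0.14712469]
[0.0165  0.01621 0.0162  0.01632 0.01623]
```

The stop reading is unchanged after two firm presses, so it is at its end of travel. On to the panel.

```bash
python3 -m pendant '[{"dp":[0.5,0,0],"rotation":[0,0,0],"jaw":0.7},{"dp":[1,0,0],"rotation":[0,0,0],"jaw":0.7},{"dp":[1,0,0],"rotation":[0,0,0],"jaw":0.7},{"dp":[1,0,0],"rotation":[0,0,0],"jaw":0.7}]'
python3 -m pendant '[{"dp":[0.4,0,0],"rotation":[0,0,0],"jaw":0.7},{"dp":[0.74,0,0],"rotation":[0,0,0],"jaw":0.7},{"dp":[0.74,0,0.4],"rotation":[0,0,0],"jaw":0.7},{"dp":[0.74,0,0.7],"rotation":[0,0,0],"jaw":0.7},{"dp":[0.74,0,0.7],"rotation":[0,0,0],"jaw":0.7}]'
python3 -c "
from h import *
p,q=tool(); print(p,q.as_matrix()[:,0].round(4),shift([.5297,.310,.020]))"
```

```text
time: 19.15
ee_pos: [0.5263, 0.2157, 0.1432]
eef_rot: [0.705, 0.709, -0.001, -0.0]
ft_force: [-0.3, -0.6, -0.1]
width: 0.0602
grip_force: 0.0
time: 19.77
ee_pos: [0.5255, 0.321, 0.036]
eef_rot: [0.707, 0.707, -0.004, 0.0]
ft_force: [0.6, 0.1, 0.5]
width: 0.0607
grip_force: 0.0
[0.52548819 0.32102293 0.03602699] [ 3.0e-04  1.0e+00 -5.2e-03] [-0.0729  0.0287  0.1071]
```

```bash
python3 -m pendant '[{"dp":[0,0.028,0.06],"rotation":[0,0,0],"jaw":0.7},{"dp":[0,0.028,0.105],"rotation":[0,0,0],"jaw":0.7},{"dp":[-0.04,0.028,0.105],"rotation":[0,0,0],"jaw":0.7},{"dp":[-0.08,0.028,0.105],"rotation":[0,0,0],"jaw":0.7},{"dp":[-0.1,0.028,0.105],"rotation":[0,0,0],"jaw":0.7},{"dp":[-0.12,0.028,0.105],"rotation":[0,0,0],"jaw":0.7},{"dp":[-0.14,0.028,0.105],"rotation":[0,0,0],"jaw":0.7},{"dp":[-0.16,0.028,0.105],"rotation":[0,0,0],"jaw":0.7}]'
python3 -c "
from h import *
p,q=tool(); print(p,q.as_matrix()[:,0].round(4))"
```

```text
time: 20.78
ee_pos: [0.5314, 0.301, 0.0238]
eef_rot: [0.706, 0.708, 0.001, -0.0]
ft_force: [-0.8, 4.9, 2.4]
width: 0.0606
grip_force: 2.0
[0.5313789  0.30097005 0.02384357] [-0.002   1.      0.0014]
```

```bash
python3 -m pendant '[{"dp":[-0.025,0,0.008],"rotation":[0,0,0],"jaw":0.7},{"dp":[-0.05,0,0.015],"rotation":[0,0,0],"jaw":0.7},{"dp":[-0.075,0,0.015],"rotation":[0,0,0],"jaw":0.7},{"dp":[-0.1,0,0.015],"rotation":[0,0,0],"jaw":0.7},{"dp":[-0.125,0,0.015],"rotation":[0,0,0],"jaw":0.7},{"dp":[-0.15,0,0.015],"rotation":[0,0,0],"jaw":0.7},{"dp":[-0.175,0,0.015],"rotation":[0,0,0],"jaw":0.7},{"dp":[-0.2,0,0.015],"rotation":[0,0,0],"jaw":0.7}]'
python3 - <<'E'
from h import *
p,q=tool(); print(p,q.as_matrix()[:,0].round(4)); c=camera("top"); save(c,"top2"); c=camera("scene"); save(c,"sc2")
x,y=300,250; cv2.imwrite("pics/crop2.png",cv2.resize(cv2.imread("pics/sc2.png")[190:330,180:420],None,fx=3,fy=3,interpolation=cv2.INTER_CUBIC))
E
```

```text
time: 21.78
ee_pos: [0.5323, 0.2712, 0.0221]
eef_rot: [0.706, 0.708, 0.001, -0.0]
ft_force: [0.1, 6.5, 3.4]
width: 0.0606
grip_force: 2.9
[0.53229018 0.27124037 0.02212078] [-0.0021  1.      0.0022]
```

View pics/crop2.png

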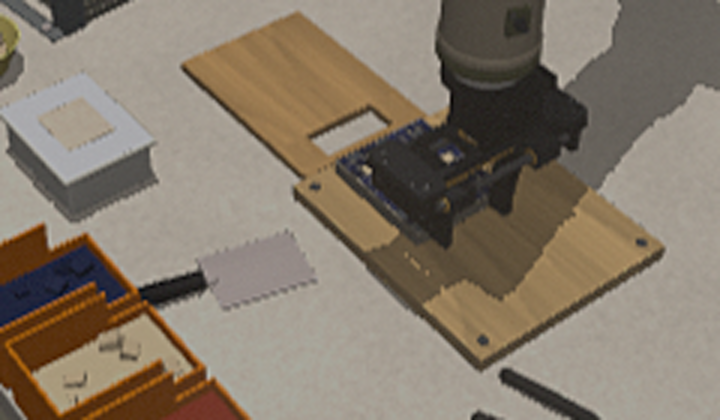

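The scene crop shows the panel moving squarely over the flush stop (at crop (400,160)) toward the step. The carrier is still butted and the fingers are behind the panel. I continue slowly.

```bash
python3 -m pendant '[{"dp":[-0.025,0,0],"rotation":[0,0,0],"jaw":0.7},{"dp":[-0.05,0,0],"rotation":[0,0,0],"jaw":0.7},{"dp":[-0.075,0,0],"rotation":[0,0,0],"jaw":0.7},{"dp":[-0.1,0,0],"rotation":[0,0,0],"jaw":0.7},{"dp":[-0.125,0,0],"rotation":[0,0,0],"jaw":0.7},{"dp":[-0.15,0,0],"rotation":[0,0,0],"jaw":0.7},{"dp":[-0.175,0,0],"rotation":[0,0,0],"jaw":0.7},{"dp":[-0.2,0,0],"rotation":[0,0,0],"jaw":0.7}]'
python3 -m pendant '[{"dp":[-0.025,0,0],"rotation":[0,0,0],"jaw":0.7},{"dp":[-0.05,0,0],"rotation":[0,0,0],"jaw":0.7},{"dp":[-0.075,0,0],"rotation":[0,0,0],"jaw":0.7},{"dp":[-0.1,0,0],"rotation":[0,0,0],"jaw":0.7},{"dp":[-0.125,0,0],"rotation":[0,0,0],"jaw":0.7},{"dp":[-0.15,0,0],"rotation":[0,0,0],"jaw":0.7},{"dp":[-0.175,0,0],"rotation":[0,0,0],"jaw":0.7},{"dp":[-0.2,0,0],"rotation":[0,0,0],"jaw":0.7}]'
python3 - <<'E'
from h import *
p,q=tool(); print(p); c=camera("scene"); save(c,"sc3"); P=cloud(c); h=cv2.cvtColor(c["image"],cv2.COLOR_RGB2HSV)
# panel-top points: blueish dark in region
X=P.reshape(-1,3); z=X[:,2]; m=(X[:,0]>.42)&(X[:,0]<.62)&(X[:,1]>.03)&(X[:,1]<.22)&(z>.02)&(z<.05)
print(m.sum(), np.percentile(X[m],[2,50,98],axis=0).round(4).tolist())
for y in np.arange(.07,.22,.02):
    k=m&(abs(X[:,1]-y)<.01); print(round(y,2),k.sum(),np.median(X[k,2]).round(4) if k.sum() else None)
E
```

```text
time: 22.88
ee_pos: [0.5322, 0.2412, 0.022]
eef_rot: [0.706, 0.708, 0.001, -0.0]
ft_force: [-0.4, 5.8, 4.8]
width: 0.0606
grip_force: 3.2
time: 23.88
ee_pos: [0.5323, 0.2112, 0.022]
eef_rot: [0.706, 0.708, 0.001, -0.0]
ft_force: [-0.3, 5.6, 5.0]
width: 0.0611
grip_force: 3.3
[0.53226271 0.21120589 0.02200058]
504 [[0.4778, 0.082, 0.0201], [0.569, 0.1684, 0.0315], [0.5988, 0.2189, 0.0455]]
0.07 6 0.0306
0.09 82 0.0331
0.11 41 0.032
0.13 56 0.032
0.15 37 0.0306
0.17 60 0.0311
0.19 100 0.0304
0.21 122 0.031
```

```bash
python3 -m pendant '[{"dp":[-0.02,0,0],"rotation":[0,0,0],"jaw":0.7},{"dp":[-0.04,0,0],"rotation":[0,0,0],"jaw":0.7},{"dp":[-0.06,0,0],"rotation":[0,0,0],"jaw":0.7},{"dp":[-0.08,0,0],"rotation":[0,0,0],"jaw":0.7},{"dp":[-0.1,0,0],"rotation":[0,0,0],"jaw":0.7},{"dp":[-0.12,0,0],"rotation":[0,0,0],"jaw":0.7},{"dp":[-0.14,0,0],"rotation":[0,0,0],"jaw":0.7},{"dp":[-0.16,0,0],"rotation":[0,0,0],"jaw":0.7}]'
python3 -m pendant '[{"dp":[-0.02,0,0],"rotation":[0,0,0],"jaw":0.7},{"dp":[-0.04,0,0],"rotation":[0,0,0],"jaw":0.7},{"dp":[-0.06,0,0],"rotation":[0,0,0],"jaw":0.7},{"dp":[-0.08,0,0],"rotation":[0,0,0],"jaw":0.7},{"dp":[-0.1,0,0],"rotation":[0,0,0],"jaw":0.7},{"dp":[-0.12,0,0],"rotation":[0,0,0],"jaw":0.7},{"dp":[-0.14,0,0],"rotation":[0,0,0],"jaw":0.7},{"dp":[-0.16,0,0],"rotation":[0,0,0],"jaw":0.7}]'
cat >> h.py <<'E'
def prof(name):
    c=camera("scene"); save(c,name); P=cloud(c); X=P.reshape(-1,3); I=c["image"].reshape(-1,3).astype(int); z=X[:,2]
    wood=(I[:,0]-I[:,2]>35)
    m=(X[:,0]>.45)&(X[:,0]<.61)&(X[:,1]>-.1)&(X[:,1]<.22)&(z>.004)&(z<.05)
    for y in np.arange(-.09,.2,.02):
        k=m&(abs(X[:,1]-y)<.01); print(round(y,2),k.sum(),np.median(X[k,2]).round(4) if k.sum() else None,"woodfrac",wood[k].mean().round(2))
E
python3 -c "
from h import *
print(tool()[0]); prof('sc4')"
```

```text
time: 24.92
ee_pos: [0.5323, 0.1873, 0.022]
eef_rot: [0.706, 0.708, 0.001, -0.0]
ft_force: [0.7, 5.7, 5.3]
width: 0.0608
grip_force: 3.3
time: 25.92
ee_pos: [0.5315, 0.1614, 0.021]
eef_rot: [0.707, 0.707, -0.0, -0.0]
ft_force: [-0.4, 3.1, -0.1]
width: 0.0613
grip_force: 1.4
[0.53148112 0.16137973 0.0210245 ]
-0.09 112 0.0112 woodfrac 0.83
-0.07 196 0.0117 woodfrac 0.97
-0.05 202 0.0114 woodfrac 0.99
-0.03 203 0.0112 woodfrac 0.97
-0.01 218 0.0116 woodfrac 0.98
0.01 139 0.0114 woodfrac 0.96
0.03 73 0.0136 woodfrac 0.73
0.05 96 0.0159 woodfrac 0.43
0.07 99 0.0169 woodfrac 0.41
0.09 86 0.0132 woodfrac 0.53
0.11 105 0.0148 woodfrac 0.44
0.13 78 0.0222 woodfrac 0.29
0.15 287 0.0198 woodfrac 0.23
0.17 326 0.018 woodfrac 0.59
0.19 282 0.0172 woodfrac 0.86
```

```bash
python3 -m pendant '[{"dp":[-0.02,0,0],"rotation":[0,0,0],"jaw":0.7},{"dp":[-0.04,0,0],"rotation":[0,0,0],"jaw":0.7},{"dp":[-0.06,0,0],"rotation":[0,0,0],"jaw":0.7},{"dp":[-0.08,0,0],"rotation":[0,0,0],"jaw":0.7},{"dp":[-0.1,0,0],"rotation":[0,0,0],"jaw":0.7},{"dp":[-0.12,0,0],"rotation":[0,0,0],"jaw":0.7},{"dp":[-0.14,0,0],"rotation":[0,0,0],"jaw":0.7},{"dp":[-0.16,0,0],"rotation":[0,0,0],"jaw":0.7}]'
python3 -m pendant '[{"dp":[-0.02,0,0],"rotation":[0,0,0],"jaw":0.7},{"dp":[-0.04,0,0],"rotation":[0,0,0],"jaw":0.7},{"dp":[-0.06,0,0],"rotation":[0,0,0],"jaw":0.7},{"dp":[-0.08,0,0],"rotation":[0,0,0],"jaw":0.7},{"dp":[-0.1,0,0],"rotation":[0,0,0],"jaw":0.7},{"dp":[-0.12,0,0],"rotation":[0,0,0],"jaw":0.7},{"dp":[-0.14,0,0],"rotation":[0,0,0],"jaw":0.7},{"dp":[-0.16,0,0],"rotation":[0,0,0],"jaw":0.7}]'
python3 - <<'E'
from h import *
print(tool()[0],tool()[1].as_matrix()[:,0].round(4)); c=camera("scene"); save(c,"sc5"); X=cloud(c).reshape(-1,3); I=c["image"].reshape(-1,3).astype(int)
# roundel / panel top: non-wood points above the carrier between fingers & front
m=(X[:,0]>.47)&(X[:,0]<.60)&(X[:,1]>-.06)&(X[:,1]<.11)&(X[:,2]>.019)&(X[:,2]<.045)&(abs(I[:,0]-I[:,2])<45)
Y=X[m]; 
for y in np.arange(-.05,.11,.015):
    k=abs(Y[:,1]-y)<.0075; print(round(y,3),k.sum(),np.percentile(Y[k],[5,50,95],axis=0)[:,[0,2]].round(4).ravel().tolist() if k.sum()>3 else None)
E
```

```text
time: 26.98
ee_pos: [0.5318, 0.1378, 0.0213]
eef_rot: [0.707, 0.707, 0.0, -0.0]
ft_force: [-0.5, 3.2, -1.1]
width: 0.0606
grip_force: 1.3
time: 27.98
ee_pos: [0.5318, 0.1138, 0.0213]
eef_rot: [0.707, 0.707, 0.0, -0.0]
ft_force: [0.3, 2.9, 0.1]
width: 0.061
grip_force: 1.5
[0.531798   0.11380775 0.02132521] [-1.e-03  1.e+00  2.e-04]
-0.05 0 None
-0.035 0 None
-0.02 10 [0.5597, 0.0196, 0.5738, 0.0265, 0.5822, 0.0282]
-0.005 32 [0.488, 0.0204, 0.5711, 0.0265, 0.5836, 0.0302]
0.01 32 [0.4832, 0.02, 0.5765, 0.0269, 0.5839, 0.0308]
0.025 30 [0.4813, 0.0227, 0.5732, 0.0269, 0.5837, 0.03]
0.04 20 [0.5718, 0.0214, 0.5801, 0.0256, 0.5844, 0.0306]
0.055 32 [0.4815, 0.0207, 0.5759, 0.0265, 0.5838, 0.0289]
0.07 25 [0.4883, 0.0212, 0.5761, 0.0262, 0.5842, 0.0297]
0.085 61 [0.4856, 0.0236, 0.5176, 0.0272, 0.5834, 0.03]
0.1 102 [0.4985, 0.0201, 0.5303, 0.026, 0.5817, 0.0327]
```

```bash
python3 -m pendant '[{"dp":[-0.02,0,0],"rotation":[0,0,0],"jaw":0.7},{"dp":[-0.04,0,0.015],"rotation":[0,0,0],"jaw":0.7},{"dp":[-0.06,0,0.03],"rotation":[0,0,0],"jaw":0.7},{"dp":[-0.08,0,0.035],"rotation":[0,0,0],"jaw":0.7},{"dp":[-0.1,0,0.035],"rotation":[0,0,0],"jaw":0.7},{"dp":[-0.12,0,0.035],"rotation":[0,0,0],"jaw":0.7},{"dp":[-0.14,0,0.035],"rotation":[0,0,0],"jaw":0.7},{"dp":[-0.16,0,0.035],"rotation":[0,0,0],"jaw":0.7}]'
python3 -m pendant '[{"dp":[-0.02,0,0],"rotation":[0,0,0],"jaw":0.7},{"dp":[-0.04,0,0],"rotation":[0,0,0],"jaw":0.7},{"dp":[-0.06,0,0],"rotation":[0,0,0],"jaw":0.7},{"dp":[-0.08,0,0],"rotation":[0,0,0],"jaw":0.7},{"dp":[-0.1,0,0],"rotation":[0,0,0],"jaw":0.7},{"dp":[-0.12,0,0],"rotation":[0,0,0],"jaw":0.7},{"dp":[-0.14,0,0],"rotation":[0,0,0],"jaw":0.7},{"dp":[-0.14,0,0],"rotation":[0,0,0],"jaw":0.7}]'
python3 -c "
from h import *
print(tool()[0],tool()[1].as_matrix()[:,0].round(4))"
```

```text
time: 29.02
ee_pos: [0.5324, 0.0908, 0.0166]
eef_rot: [0.707, 0.708, 0.001, -0.0]
ft_force: [1.2, 7.6, 2.8]
width: 0.0604
grip_force: 2.9
time: 30.02
ee_pos: [0.5324, 0.0693, 0.0165]
eef_rot: [0.707, 0.708, 0.001, 0.0]
ft_force: [0.5, 4.7, 2.2]
width: 0.0612
grip_force: 2.2
[0.53244571 0.0693037  0.01653071] [-1.3e-03  1.0e+00  8.0e-04]
```

```bash
python3 -m pendant '[{"dp":[0.03,0,0],"rotation":[0,0,0],"jaw":0.7},{"dp":[0.06,0,0],"rotation":[0,0,0],"jaw":0.7},{"dp":[0.06,0,-0.2],"rotation":[0,0,0],"jaw":0.7},{"dp":[0.06,0,-0.6],"rotation":[0,0,0],"jaw":0.7},{"dp":[-0.1,0,-1],"rotation":[0,0,0],"jaw":0.5},{"dp":[-0.4,0,-1],"rotation":[0,0,0],"jaw":0.5}]'
python3 -m pendant '[{"dp":[-0.6,0,-0.5],"rotation":[0,0,0],"jaw":0.5},{"dp":[-0.85,0,-0.7],"rotation":[0,0,0],"jaw":0.5},{"dp":[-0.85,0,-0.7],"rotation":[0,0,0],"jaw":0.5},{"dp":[-0.85,0,-0.7],"rotation":[0,0,0],"jaw":0.5},{"dp":[-0.85,0,-0.7],"rotation":[0,0,0],"jaw":0.5}]'
python3 - <<'E'
from h import *
p,q=tool(); print(p); c=camera("wrist"); save(c,"wr8"); P=cloud(c); Z=P[...,2]; w,_=carr(c)
def box(x0,x1,y0,y1,z):
    a=proj(c,[[x0,y0,z],[x1,y1,z]]); b=np.zeros(Z.shape,bool); b[max(0,int(a[1,1])):max(0,int(a[0,1])),max(0,int(a[0,0])):int(a[1,0])]=1; return b
print("px", proj(c,[[.455,.128,.016],[.605,.128,.016],[.477,-.06,.0255],[.585,.06,.0255],[.53,.0,.035]]).round().tolist())
pm=box(.46,.605,-.075,.085,.0255)&(Z>.0195)&(Z<.05); ys,xs=np.nonzero(pm); print("panel",rect(P[pm][:,:2]),np.percentile(P[pm],[1,50,99],axis=0).round(4).tolist())
rm=pm&(Z>.0305)&(Z<.04); print("roundel",rm.sum(),P[rm].mean(0).round(4),np.median(P[rm],0).round(4))
for y in (-.05,0,.05):
    for x in (.49,.57):
        b=box(x-.008,x+.008,y-.008,y+.008,.0255); print("z",x,y,np.median(Z[b]).round(4))
b=box(.46,.60,.06,.15,.012); 
# depth step at board edge & gap: profile along y at several x
for x in (.465,.49,.53,.57,.595):
    uv=proj(c,np.c_[np.full(21,x),np.linspace(.116,.136,21),np.full(21,.012)]).round().astype(int); print(x,[(int(v),round(float(Z[v,u])*1000),int(c["image"][v,u].sum())) for u,v in dict.fromkeys(map(tuple,uv))])
E
```

```text
time: 30.78
ee_pos: [0.5342, 0.0099, 0.1701]
eef_rot: [0.706, 0.709, 0.003, 0.002]
ft_force: [0.9, -1.0, -0.5]
width: 0.0485
grip_force: 0.0
time: 31.4
ee_pos: [0.5318, -0.1176, 0.2701]
eef_rot: [0.707, 0.708, -0.0, -0.001]
ft_force: [0.2, -0.5, -0.6]
width: 0.0437
grip_force: 0.0
[ 0.53176244 -0.11764186  0.27008953]
px [[208.0, -49.0], [347.0, -48.0], [233.0, 130.0], [327.0, 19.0], [277.0, 75.0]]
panel (array([ 0.5312, -0.0026]), array([105.2, 119.6]), 0.12) [[0.4799, -0.0612, 0.024], [0.5312, 0.0004, 0.0261], [0.5825, 0.0558, 0.0353]]
roundel 644 [ 0.5301 -0.0022  0.0342] [ 0.5301 -0.0025  0.0343]
z 0.49 -0.05 0.026
z 0.57 -0.05 0.026
z 0.49 0 0.0262
z 0.57 0 0.0262
z 0.49 0.05 0.0259
z 0.57 0.05 0.0259
0.465 [(-34, 387, 15), (-35, 387, 28), (-36, 386, 23), (-37, 386, 25), (-38, 387, 34), (-39, 386, 24), (-41, 386, 25), (-42, 385, 27), (-43, 385, 27), (-44, 385, 10), (-45, 385, 31), (-46, 385, 31), (-47, 384, 21), (-48, 383, 21), (-49, 383, 27), (-50, 382, 78), (-51, 383, 104), (-52, 382, 103), (-53, 382, 100), (-54, 382, 53), (-55, 382, 55)]
0.49 [(-34, 387, 18), (-35, 386, 32), 
[... 637 characters left out ...]
55, 382, 56)]
0.57 [(-34, 388, 26), (-35, 387, 24), (-36, 387, 30), (-37, 386, 39), (-38, 386, 29), (-39, 386, 30), (-40, 385, 38), (-41, 386, 27), (-42, 386, 25), (-43, 386, 34), (-45, 385, 28), (-46, 384, 35), (-47, 384, 22), (-48, 384, 33), (-49, 384, 40), (-50, 382, 106), (-51, 381, 95), (-52, 382, 106), (-53, 382, 97), (-54, 383, 61), (-55, 382, 61)]
0.595 [(-34, 387, 28), (-35, 386, 21), (-36, 386, 27), (-37, 387, 25), (-38, 385, 26), (-39, 387, 26), (-40, 386, 27), (-41, 385, 35), (-42, 386, 29), (-43, 385, 26), (-45, 385, 34), (-46, 384, 17), (-47, 384, 25), (-48, 384, 16), (-49, 383, 30), (-50, 382, 73), (-51, 383, 83), (-52, 383, 76), (-53, 382, 63), (-54, 382, 53), (-55, 381, 53)]
```

Panel is flat and straight (0.1°), centred on x=0.531, roundel within 1 mm of its middle. I look again at the joint between carrier and board.

```bash
python3 -m pendant '[{"dp":[0.4,0,0.3],"rotation":[0,0,0],"jaw":0.5},{"dp":[0.9,0,0.6],"rotation":[0,0,0],"jaw":0.5},{"dp":[0.9,0,0.6],"rotation":[0,0,0],"jaw":0.5},{"dp":[0.9,0,0.6],"rotation":[0,0,0],"jaw":0.5},{"dp":[0.9,0,0.6],"rotation":[0,0,0],"jaw":0.5}]'
python3 - <<'E'
from h import *
p,q=tool(); print(p); c=camera("wrist"); save(c,"wr9"); Z=cloud(c)[...,2]; g=c["image"].astype(int).sum(2)
uv=lambda x,y,z: proj(c,[x,y,z])[0]
for x in (.462,.475,.50,.53,.56,.585,.598):
    u=int(uv(x,.128,.01)[0]); v0=int(uv(x,.128,.016)[1]); print(x,u,v0,[(v,round(float(np.median(Z[v,u-3:u+4]))*1000,1),g[v,u]) for v in range(v0-3,v0+7)])
w,_=carr(c)
o=[int(t) for t in (*uv(.50,.118,.01),*uv(.56,.068,.01))]; hole=np.zeros_like(w); hole[o[1]:o[3],o[0]:o[2]]=1; hole&=(Z<.006)
print("hole +y",edgefit(hole,'v',True,o[0],o[2],c,.0),"-y",edgefit(hole,'v',False,o[0],o[2],c,.01))
E
```

```text
time: 32.08
ee_pos: [0.5317, 0.0163, 0.1809]
eef_rot: [0.707, 0.708, -0.0, 0.0]
ft_force: [-0.4, 0.1, 0.1]
width: 0.0433
grip_force: 0.0
[0.53168915 0.01630605 0.18087878]
0.462 204 71 [(68, 16.2, np.int64(615)), (69, 16.2, np.int64(616)), (70, 17.0, np.int64(622)), (71, 16.5, np.int64(616)), (72, 14.4, np.int64(283)), (73, 10.3, np.int64(265)), (74, 10.5, np.int64(562)), (75, 10.0, np.int64(561)), (76, 10.3, np.int64(552)), (77, 10.7, np.int64(544))]
0.475 218 71 [(68, 16.0, np.int64(610)), (69, 16.5, np.int64(611)), (70, 16.1, np.int64(620)), (71, 16.0, np.int64(607)), (72, 13.7, np.int64(266)), (73, 10.2, np.int64(472)), (74, 10.2, np.int64(568)), (75, 10.4, np.int64(569)), (76, 10.3, np.int64(556)), (77, 10.4, np.int64(552))]
0.5 244 71 [(68, 16.8, np.int64(554)), (69, 15.7, np.int64(553)), (70, 15.4, np.int64(558)), (71, 15.9, np.int64(534)), (72, 14.2, np.int64(212)), (73, 10.2, np.int64(483)), (74, 10.4, np.int64(579)), (75, 9.8, np.int64(575)), (76, 10.4, np.int64(564)), (77, 11.0, np.int64(561))]
0.53 276 71 [(68, 16.4, np.int64(607)), (69, 16.3, np.int64(607)), (70, 15.8, n
[... 404 characters left out ...]
 (75, 9.9, np.int64(529)), (76, 10.3, np.int64(533)), (77, 10.7, np.int64(547))]
0.585 335 71 [(68, 16.2, np.int64(574)), (69, 16.5, np.int64(573)), (70, 16.2, np.int64(585)), (71, 16.1, np.int64(528)), (72, 11.9, np.int64(209)), (73, 10.1, np.int64(528)), (74, 10.3, np.int64(552)), (75, 9.7, np.int64(539)), (76, 9.8, np.int64(540)), (77, 10.2, np.int64(553))]
0.598 349 71 [(68, 15.3, np.int64(596)), (69, 15.8, np.int64(594)), (70, 16.3, np.int64(608)), (71, 15.8, np.int64(548)), (72, 12.2, np.int64(218)), (73, 10.6, np.int64(528)), (74, 10.4, np.int64(552)), (75, 10.4, np.int64(538)), (76, 10.6, np.int64(544)), (77, 10.0, np.int64(554))]
hole +y [0.5293 0.112  0.4708] -y [0.517 0.075 0.121]
```

The board edge steps straight from 16 mm to 10 mm with no bench visible between, so the carrier is still butted. I check the rest of the scene by image difference before handing in.

```bash
python3 - <<'E'
from h import *
c=camera("top"); save(c,"top9"); a=dict(np.load("top0.npz")); A=a["z_map"]; B=c["z_map"]
d=cv2.medianBlur(np.abs(A-B).astype(np.float32),5)>.008
n,l,s,ce=cv2.connectedComponentsWithStats(d.astype(np.uint8))
for i in range(1,n):
    if s[i,4]>15: print(s[i].tolist(),ce[i].round().tolist())
def tubc(k): 
    P=cloud(k).reshape(-1,3); return P
for nm,k,z0,z1 in(("before",a,.058,.075),("after",c,.048,.065)):
    P=cloud(k).reshape(-1,3); m=(abs(P[:,0]-.55)<.05)&(abs(P[:,1]+.285)<.05)&(P[:,2]>z0)&(P[:,2]<z1); print(nm,m.sum(),P[m].mean(0).round(4))
    m=(abs(P[:,0]-.55)<.09)&(abs(P[:,1]+.285)<.06)&(P[:,2]>.025)&(P[:,2]<.048); print(" stack",m.sum(),np.median(P[m],0).round(4))
E
```

```text
[20, 0, 13, 9, 42] [28.0, 3.0]
[34, 0, 6, 4, 21] [37.0, 2.0]
[49, 1, 10, 7, 50] [54.0, 4.0]
[96, 0, 8, 6, 31] [99.0, 2.0]
[112, 0, 5, 7, 20] [114.0, 3.0]
[105, 0, 28, 22, 166] [119.0, 11.0]
[167, 0, 10, 3, 20] [171.0, 1.0]
[183, 0, 29, 28, 211] [196.0, 14.0]
[200, 0, 10, 13, 77] [204.0, 5.0]
[209, 1, 21, 13, 108] [220.0, 7.0]
[229, 0, 17, 11, 61] [239.0, 4.0]
[272, 0, 8, 8, 32] [276.0, 3.0]
[335, 0, 13, 6, 46] [340.0, 2.0]
[354, 0, 8, 5, 33] [358.0, 2.0]
[407, 0, 6, 8, 34] [410.0, 4.0]
[414, 0, 12, 15, 57] [419.0, 9.0]
[425, 0, 18, 7, 69] [433.0, 2.0]
[462, 0, 7, 3, 17] [465.0, 1.0]
[509, 0, 6, 11, 38] [512.0, 6.0]
[528, 0, 4, 7, 17] [530.0, 2.0]
[0, 3, 6, 9, 33] [2.0, 7.0]
[57, 3, 30, 20, 166] [73.0, 11.0]
[549, 3, 5, 10, 39] [551.0, 7.0]
[247, 4, 8, 6, 29] [250.0, 7.0]
[263, 4, 8, 4, 19] [267.0, 6.0]
[388, 4, 4, 8, 17] [389.0, 8.0]
[432, 7, 6, 6, 21] [434.0, 9.0]
[482, 7, 10, 7, 32] [486.0, 10.0]
[269, 9, 8, 7, 25] [273.0, 11.0]
[280, 9, 7, 7, 30] [283.0, 11.0]
[312, 8, 8, 6, 21] [315.0, 10.0]
[503, 9, 17, 22, 129] [512.0, 23.0]
[520, 9, 18, 12, 75] [527.0, 15.0]
[99, 11, 5, 9, 19]
[... 3952 characters left out ...]
, 12, 42] [74.0, 94.0]
[0, 110, 5, 6, 26] [2.0, 112.0]
[38, 114, 6, 7, 24] [40.0, 117.0]
[0, 116, 10, 10, 32] [4.0, 122.0]
[15, 124, 6, 6, 25] [17.0, 126.0]
[33, 129, 7, 6, 28] [36.0, 131.0]
[244, 131, 95, 289, 18468] [294.0, 283.0]
[0, 137, 8, 8, 32] [3.0, 140.0]
[32, 156, 6, 5, 20] [35.0, 158.0]
[326, 165, 85, 71, 3791] [373.0, 202.0]
[12, 166, 9, 7, 28] [16.0, 169.0]
[187, 203, 42, 36, 1436] [207.0, 221.0]
[234, 217, 5, 12, 44] [236.0, 223.0]
[0, 229, 7, 8, 36] [3.0, 233.0]
[0, 255, 3, 9, 19] [1.0, 259.0]
[0, 356, 158, 64, 4457] [46.0, 397.0]
before 276 [ 0.5549 -0.2916  0.0682]
 stack 1740 [ 0.5471 -0.2822  0.0447]
after 275 [ 0.5528 -0.2926  0.0581]
 stack 1952 [ 0.5494 -0.2819  0.0352]
```

Only the arm, carrier, panel, stop and lowered stack differ (the rest is floor depth noise), and the tub stands in place. Handing in.

```bash
python3 -c "
from bench import r
print(r.read_state()['time'],r.close_job())"
```

```text
the job is handed in; nothing more can be done
32.175 None
```

I handed the job in at 32.2 s: the panel lies flat and straight (0.1°) on the carrier, clear of the hand-hold, with the roundel about 1 mm from its middle, the carrier against the work board, and the stack and tub standing; the one doubt is the stop, which still read about 0.3 mm proud after two firm presses, though the panel slid over it freely.

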